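# Take the used gas-drying cartridge out of its quick coupling

## Robot

A 6-joint arm with a two-finger parallel gripper is mounted at the origin on the work surface. World frame = base frame: x ahead of the robot, y to its left, z up, the work surface at z = 0. Lengths are in m, angles in rad, forces in N, time in s.
With the tool pointing down it reaches from about 0.325 to 0.9 m from the base axis. Payload 6.1 kg.
Tool frame: the origin (TCP) lies midway between the tips of the shut fingers; the grasp point (between the pads) lies 19 mm behind it; z points along the fingers, y is the line along which they close (so a half turn about z gives the same grasp; the last joint's range is limited). The gripper opens to 85 mm and grips with 20 to 120 N. Pads are 22 mm wide; open, the fingers measure 114 mm over their backs; the gripper's body (76 mm by 85 mm) begins 54 mm behind the grasp point. The pads swing forward as they close: fully open they stand 13 mm farther back than shut.
Start: joints at [-1.461, 0.22, 1.526, -0, 1.395, -0.126], TCP at [0.146, -0.608, 0.231] pointing down, gripper open.
Joint ranges: [-2.98, 2.98], [-0.91, 2.08], [0.09, 2.57], [-1.24, 4.39], [0.2, 2.65], [-2.68, 2.68]. Speed limits (rad/s): [2.57, 2.57, 3.01, 3.14, 3.14, 3.14].

## Interface

Orientations are given as [roll, pitch, yaw] about the fixed x, y, z axes, in that order (R = Rz(yaw) Ry(pitch) Rx(roll)).
In Python, from plant import movep, move_l, set_joints, gripper_to, hold, inverse_kinematics, observe, get_image, get_calibration, Unreachable, job_done gives the robot as it stands. Calls block until the motion is done:
- movep(position, orientation): joint-space move of the TCP to a pose.
- move_l(position, feed=0.15, rotation=None, max_force=None): straight line of the TCP; rotation=None keeps the orientation; feed is the mean speed in m/s. With max_force (N) it stops when the force on the tool has changed by that much, and returns True; else False.
- set_joints(angles): joint-space move.
- gripper_to(opening, f_grip=None): finger opening in m; f_grip is the grip in N (None keeps the last); returns when the fingers have stopped.
- hold(seconds).
- inverse_kinematics(position, orientation): joint angles nearest the present ones, or None.
- observe(): the state.
- get_image(name): name is "scene" or "top" or "wrist"; returns (picture, depth): 480x640x3 uint8, red, green, blue; 480x640 float32, m along the optical axis (not along the pixel's ray), 0 where there is no reading.
- get_calibration(name): a dict with "intrinsics" (3x3 intrinsics, pixels), "world_from_camera" (4x4, takes a point from camera to world coordinates). Camera axes: x right, y down, z forward; pixel columns grow to the right and rows downward; lengths in m; the calibration is good to about 2 mm. A picture is of the moment at which its call begins: read the wrist's pose just before it. get_calibration takes no time and is no camera call; for the wrist camera it gives the pose at the moment of the call.
A pose or a line that the arm cannot do raises Unreachable and nothing moves.
- job_done(): hands the job in; it is judged then, once.
The state is a dict: "time_s": time; "q": joint angles; "joint_velocities": joint speeds; "joint_torque": joint torques, N m; "eef_pos": TCP position; "tcp_rot": TCP orientation; "ft_force": force on the tool from outside, world axes, zero at the start; "torque": the same for the moment, N m; "opening": finger opening in m; "grasp_force": force on a finger pad.
Only numpy, scipy, OpenCV 4.12 (cv2) and the standard library are available. Lean on these libraries where they do the work, as an engineer would, in place of code of your own. Each camera call takes 0.05 s, during which the arm holds its last target. There are 200 camera calls.

## Task

The pink (used) gas-drying cartridge sits in a quick coupling on the blue carriage, trapped under the brass outlet head. Lift the black index knob, slide the carriage along to the last hole, at the green mark, and let the knob's pin drop in there; then push the coupling's sprung sleeve down, pull the cartridge out so that the sleeve snaps back up, and stand it, always upright, in the well of the blue block. Leave the carriage pinned there and everything else on the bench where it is.

Things in the scene. Friction and masses are not known exactly. Their poses are not given: they have to be found in the camera images.
- dock: Fixed white cartridge dock on the bench: base 100 (x) by 350 (y) by 12 mm, from y = -185 to +165 mm, with a rail 34 mm high along y. Origin on the bench; x points across the rail (away from the robot at yaw 0), z up. Its yaw is the yaw of everything on it. A steel post, 18 mm across and 173 mm high, stands at x 85, y 100 mm.
- outlet (a point): Middle of the underside of the fixed brass outlet head (40 mm across), 144 mm above the bench, over the run place: 12 mm above the cartridge's top, so it cannot be lifted out there. An aluminium arm (34 mm wide, 161 to 173 mm high) holds it from the post on its +x side. Axes as the dock.
- green_mark (a point): Green mark on the dock's front (-x) edge, 44 mm from the rail's middle, beside where the coupling's axis stands when the carriage is at the last hole (service). A red mark shows the same for the run hole, 130 mm towards +y, and a black one for the middle hole, 65 mm towards +y.
- carriage (a joint): Blue carriage (86 by 185 mm, top 50 mm above the bench) sliding along the rail; 0 = run place under the outlet head, grows in m as it slides towards the dock's -y; index holes at 0, 0.065 and 0.130 (green mark; the travel ends at 0.135). The pin has 2 mm of play in a hole. About 2 N of friction.
- plunger (a joint): Sprung index plunger on the carriage, m of lift: 0 = pin fully down in a hole, 0.012 = pin just clear above the rail, 0.020 = stop. Between holes a released pin rests on the rail at about 0.0115. The spring pulls down with 6 N at 0 and 10 N at 0.015.
- knob_grip (a point): Centre of the plunger's black knob, an upright cylinder 26 mm across and 24 mm high (12 mm above and below this point), moving with it: 78 mm above the bench when the pin is down. It stands 115 mm from the coupling's axis, towards the dock's -y. Below it is a 24 mm wide boss, 12 mm high on the carriage top. Axes as the dock.
- coupling (a point): Point on the upright coupling's axis, fixed on the carriage, 95 mm above the bench, level with the top of the sleeve's flange when the sleeve is up. Axes as the dock.
- sleeve (a joint): Sprung steel sleeve round the coupling, m of downward travel: 0 = up (cartridge locked), 0.014 = stop; spring 3 N at 0, 7 N at 0.013. Past about 0.009 the lock opens and the cartridge hops up 3 mm; the lock then rests on the nipple and keeps the sleeve down at about 0.008, even if let go, until the nipple is pulled past it; then the sleeve snaps back to 0.
- flange (a point): Middle of the top of the sleeve's flat flange, moving with it: a ring of 36 mm inner and 66 mm outer diameter, 7 mm thick. Fingertips astride the cartridge can press it down, then close on the cartridge. The brass socket inside is 29 mm across, its rim 7 mm below coupling.
- cartridge_used: Used cartridge, about 110 g: aluminium-ended cylinder with a pink middle, 32 mm across and 42 mm high (30 to 72 mm above the origin), on a brass nipple 19 mm across (0 to 30 mm; a 10 mm neck from 14 to 22 mm). Origin at the nipple's foot; z is its axis, up. In the coupling its origin is 35 mm below coupling; the foot must rise 28 mm to leave the socket.
- block_blue_well (a point): Centre of the floor of the well in the fixed blue block (80 by 80 by 30 mm, its sides along this point's x and y). The well is round, 24 mm across, 12 mm deep, with a 2 mm chamfer; its floor is 18 mm above the bench. A cartridge stands in it on its nipple, body 18 mm clear of the block's top.
- cartridge_fresh: Fresh cartridge, same as the used one but with a blue middle, standing in the well of a like green block. Leave it. Origin at its foot.
- vial_a: Bystander: clear vial with a red cap, 26 mm across, 48 mm high, origin at its foot.
- vial_b: Bystander: a second such vial.
- beaker: Bystander: clear beaker, 68 mm across, 85 mm high, origin at its foot.
- wrench: Bystander: steel wrench 150 mm long, lying.
- screwdriver: Bystander: yellow screwdriver 160 mm long, lying.
- solvent: Bystander: amber bottle 70 mm across, 150 mm high, origin at its foot.
There are look-alikes about, which are no part of the job. Of the things shaped like the part that bears block_blue_well, the blue one is meant.

How it is judged:
On the way, in this order (a step that is already met when the one before it is completed fails the run):
1. the index pin is lifted clear of its hole (value of joint plunger above 0.0105 m), for 0.1 s.
2. the carriage is at the last hole with the pin dropped in (value of joint carriage between 0.125 and 0.135 m and value of joint plunger below 0.003 m), for 0.2 s.
3. the sleeve is pushed down (all of step 2 and value of joint sleeve above 0.006 m), for 0.1 s.
4. the cartridge is out of the coupling and the sleeve has snapped up (z of cartridge_used in the frame of coupling above -0.005 m and value of joint sleeve below 0.002 m), for 0.1 s.
At the end, for the whole second after the job is handed in: The used cartridge stands at rest in the blue block's well: foot within 5 mm of the well's centre and 3 mm of its floor, tilted less than 0.1 rad. The carriage is within 5 mm of the last hole with the pin down (lift under 3 mm), and the sleeve is up (within 2 mm) (all of step 2 and horizontal distance between cartridge_used and block_blue_well below 0.005 m and z of cartridge_used in the frame of block_blue_well between -0.003 and 0.003 m and angle between cartridge_used's own z axis and vertical below 0.1 rad and linear speed of cartridge_used below 0.02 m/s and value of joint sleeve below 0.002 m); the robot touches nothing.
It fails at once if the used cartridge tipped over (more than 0.5 rad) (angle between cartridge_used's own z axis and vertical above 0.5 rad).
It fails at once if a bystander shifted more than 25 mm (distance of any of cartridge_fresh, vial_a, vial_b, beaker, wrench, screwdriver, solvent from where it was at the start of the episode above 0.025 m).
It also fails if it takes over 58 s, if anything falls off the work surface, if the arm or the gripper's body presses on something with over 40 N, if the wrist force passes 120 N, or if a joint passes its speed limit or range.

## Working session

There is one attempt and no reset: what is moved stays moved. The work goes in short steps, each a Python script; the robot and the scene stay as the last script left them, time stands still between calls to the robot, and variables do not carry over. Pictures are saved under pics/ and viewed, at most 10 in all, crops included, and the job is handed in when it is done.

```bash
ls; mkdir -p pics; python3 - <<'E'
from plant import *
import cv2, numpy as np
for n in ("scene","top"):
    im,d=get_image(n); c=get_calibration(n)
    cv2.imwrite(f"pics/{n}0.png",im[:,:,::-1]); np.savez(f"{n}0.npz",im=im,d=d,K=c["intrinsics"],T=c["world_from_camera"])
    print(n,np.round(c["intrinsics"],1).tolist(),np.round(c["world_from_camera"],3).tolist())
print(observe()["time_s"])
E
```

```text
pics
scene [[563.8, 0.0, 309.8], [0.0, 563.8, 238.9], [0.0, 0.0, 1.0]] [[0.563, 0.545, -0.621, 1.332], [0.826, -0.365, 0.429, -0.532], [0.007, -0.754, -0.656, 0.983], [0.0, 0.0, 0.0, 1.0]]
top [[470.3, 0.0, 318.4], [0.0, 470.3, 238.6], [0.0, 0.0, 1.0]] [[-0.021, -0.996, 0.09, 0.447], [-0.999, 0.018, -0.036, 0.047], [0.034, -0.09, -0.995, 1.037], [0.0, 0.0, 0.0, 1.0]]
0.1
```

View pics/scene0.png

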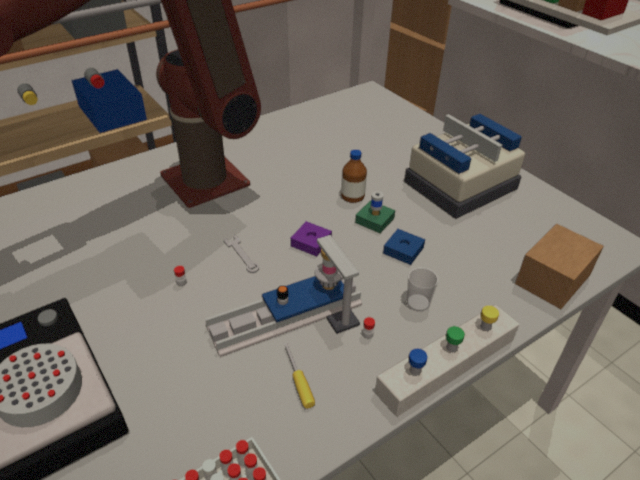

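View pics/top0.png

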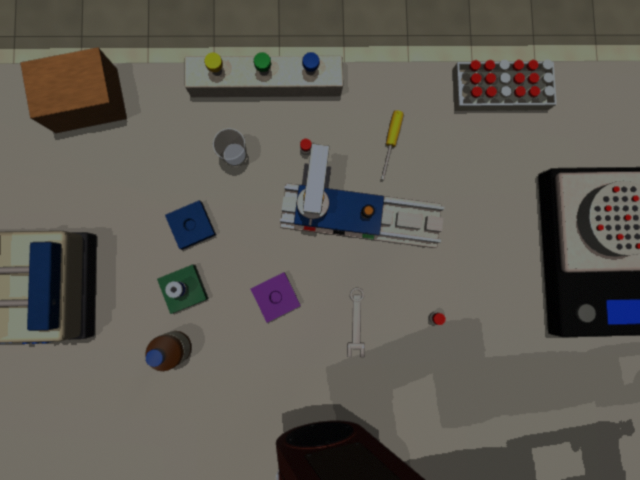

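Scene: carriage with black/orange-topped knob at scene (283,292), pink cartridge under the head at (330,262). In top: knob (368,211), head (313,203), blue block (190,225). Look-alikes: green block (182,290, holds the fresh cartridge), purple block (275,297), blue caps at (311,62), and the blue instrument parts at (45,285). I choose the blue square block with the well at (190,225).

```bash
cat > h.py <<'E'
import numpy as np, cv2
def ray(K,T,uv,z):
    d=T[:3,:3]@np.linalg.inv(K)@np.array([uv[0],uv[1],1.]); o=T[:3,3]
    return o+d*(z-o[2])/d[2]
def proj(K,T,p):
    c=np.linalg.inv(T)@np.r_[p,1]; u=K@c[:3]; return u[:2]/u[2]
def mask(im,lo,hi,roi):
    h=cv2.cvtColor(im,cv2.COLOR_RGB2HSV); m=cv2.inRange(h,np.array(lo),np.array(hi))
    r=np.zeros_like(m); x0,y0,x1,y1=roi; r[y0:y1,x0:x1]=m[y0:y1,x0:x1]; return r
def big(m):
    n,l,s,c=cv2.connectedComponentsWithStats(m)
    i=1+np.argmax(s[1:,4]); return (l==i).astype(np.uint8)*255,c[i],s[i]
def rect(m,K,T,z):
    pts=cv2.findNonZero(m)[:,0,:]
    w=np.array([ray(K,T,p,z)[:2] for p in pts])
    return cv2.minAreaRect((w*1000).astype(np.float32))
E
python3 - <<'E'
from h import *
f=np.load("top0.npz"); im,d,K,T=[f[k] for k in("im","d","K","T")]
B=((100,120,30),(125,255,255))
for n,roi,z in(("block",(160,195,220,255),.03),("carr",(290,180,390,245),.05)):
    m,c,s=big(mask(im,*B,roi)); print(n,s,rect(m,K,T,z))
for n,lo,hi,roi,z in(("knobtop",(5,120,60),(22,255,255),(350,195,390,230),.09),("green",(40,80,30),(85,255,255),(340,220,400,250),.012),("red",(0,120,50),(8,255,255),(295,220,330,240),.012)):
    m,c,s=big(mask(im,lo,hi,roi)); print(n,c,s,ray(K,T,c,z).round(4))
    u,v=c.round().astype(int); o=d[v,u]; print(" depth pt",(T@np.r_[np.linalg.inv(K)@[c[0],c[1],1]*o,1]).round(4))
for uv in ((190,225),(330,160),(316,205)):
    o=d[uv[1],uv[0]];print(uv,(T@np.r_[np.linalg.inv(K)@[uv[0],uv[1],1]*o,1]).round(4))
cv2.imwrite("pics/crop1.png",cv2.resize(im[130:260,150:460],None,fx=2.5,fy=2.5,interpolation=cv2.INTER_CUBIC)[:,:,::-1])
E
```

```text
block [ 166  201   49   48 1407] ((572.8417358398438, 284.69830322265625), (80.46086883544922, 79.86317443847656), 22.90367317199707)
carr [ 312  188   71   46 2095] ((593.186279296875, -52.31847381591797), (143.90892028808594, 85.2398681640625), 80.8006362915039)
knobtop [368.234375 209.953125] [364 206   9   9  64] [ 0.589  -0.0906  0.09  ]
 depth pt [ 0.5893 -0.0909  0.0881  1.    ]
green [367.97560976 235.82926829] [363 234  11   5  41] [ 0.5433 -0.0996  0.012 ]
 depth pt [ 0.5431 -0.0993  0.0138  1.    ]
red [309.1025641  228.51282051] [304 226  12   5  39] [0.5617 0.0296 0.012 ]
 depth pt [0.5617 0.0296 0.0119 1.    ]
(190, 225) [0.5732 0.2875 0.0165 1.    ]
(330, 160) [ 0.7169 -0.0205  0.0018  1.    ]
(316, 205) [0.5876 0.0185 0.171  1.    ]
```

View pics/crop1.png

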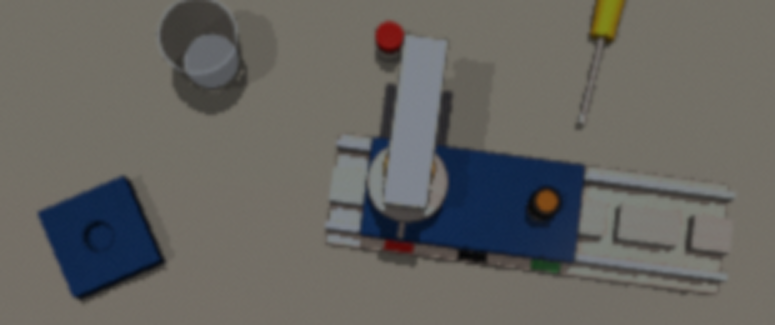

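Crop: the well is at crop (98,237), and the orange-topped knob is at (545,202) at the run position. Measured spans agree: red to green is 130 mm, and the knob predicted from the marks matches within 0.3 mm. Next I move above the knob for one close look.

```bash
python3 - <<'E'
from plant import *
from h import *
y=-0.143
print(observe()["tcp_rot"])
movep([.589,-.0905,.20],[np.pi,0,y]); o=observe(); print(o["time_s"],o["q"],o["eef_pos"],o["tcp_rot"])
c=get_calibration("wrist"); im,d=get_image("wrist"); K,T=c["intrinsics"],c["world_from_camera"]
np.savez("w1.npz",im=im,d=d,K=K,T=T); cv2.imwrite("pics/w1.png",im[:,:,::-1])
print(T.round(3).tolist(), proj(K,T,[.589,-.0905,.09]))
m,c,s=big(mask(im,(5,120,60),(22,255,255),(0,0,640,480))); print(c,s,ray(K,T,c,.09))
E
```

```text
[-3.13978760e+00 -2.43081675e-04  2.35771362e-01]
2.525 [-2.85990982e-01  1.75049903e-01  1.63840428e+00 -2.28828454e-04
  1.32803581e+00  1.42879798e+00] [ 0.58893727 -0.09132777  0.2000418 ] [ 3.14135824e+00 -7.01802834e-05 -1.43937629e-01]
[[-0.143, -0.947, -0.288, 0.661], [-0.99, 0.137, 0.041, -0.101], [0.001, 0.291, -0.957, 0.343], [0.0, 0.0, 0.0, 1.0]] [316.7503418  236.43732364]
[318.24931507 236.88493151] [308 227  22  21 365] [ 0.58846208 -0.09162695  0.09      ]
```

View pics/w1.png

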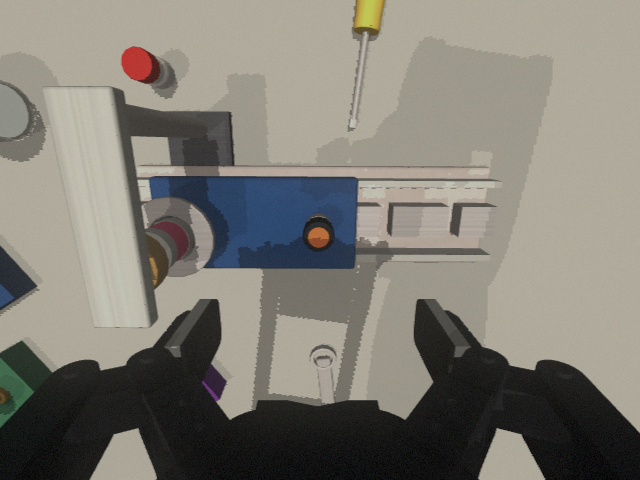

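Wrist view: knob at (318,237) within 1 mm of the estimate, rail edges parallel to the image rows, so the yaw is right. Now I grip the knob, lift, slide and lower.

```bash
python3 - <<'E'
from plant import *
from h import *
def st(t):
    o=observe(); print(t,round(o["time_s"],2),o["eef_pos"].round(4) if hasattr(o["eef_pos"],"round") else o["eef_pos"],np.round(o["ft_force"],1),round(o["opening"],4),np.round(o["grasp_force"],1))
th=-0.145; Y=np.array([-np.sin(th),np.cos(th),0])
p=np.array([.5888,-.0911,.065])
gripper_to(.055)
print(move_l(list(p),feed=.12,max_force=12)); st("down")
gripper_to(.015,50); st("grip")
move_l(list(p+[0,0,.0155]),feed=.05); st("lift"); hold(.15)
move_l(list(p+[0,0,.0155]-.130*Y),feed=.07); hold(.2); st("slid")
move_l(list(p+[0,0,.001]-.130*Y),feed=.03); hold(.2); st("lowered")
E
```

```text
False
down 4.26 [ 0.5896 -0.0913  0.066 ] [ 0.2 -0.   0.3] 0.0554 0.0
grip 4.64 [ 0.5894 -0.0914  0.0661] [-2.7 -0.3  5.9] 0.0245 49.1
lift 5.1 [ 0.5891 -0.0913  0.0795] [  7.4  -2.  -10.9] 0.0246 49.5
slid 7.46 [ 0.5701 -0.2188  0.0788] [ 6.4  0.5 -9.9] 0.0244 49.5
lowered 8.29 [ 0.5701 -0.2196  0.0662] [1.1 1.5 0.8] 0.0242 50.9
```

```bash
cat >> h.py <<'E'
def knobz(d,K,T,c):
    u,v=np.round(c).astype(int); o=np.median(d[v-3:v+4,u-3:u+4])
    return (T@np.r_[np.linalg.inv(K)@[c[0],c[1],1]*o,1])[:3]
E
python3 - <<'E'
from plant import *
from h import *
gripper_to(.05); hold(.2); o=observe(); p=np.array(o["eef_pos"]); print(p,o["ft_force"])
move_l([p[0],p[1],.19],feed=.15)
c=get_calibration("wrist"); im,d=get_image("wrist"); K,T=c["intrinsics"],c["world_from_camera"]
np.savez("w2.npz",im=im,d=d,K=K,T=T); cv2.imwrite("pics/w2.png",im[:,:,::-1])
m,c,s=big(mask(im,(5,120,60),(22,255,255),(0,0,640,480))); print(c,s,knobz(d,K,T,c),ray(K,T,c,.09)); print(observe()["time_s"])
E
```

```text
[ 0.5699868  -0.219804    0.06599878] [-0.04147201 -0.74533949 -0.07498326]
[317.28607595 240.23291139] [306 230  23  22 395] [ 0.56913265 -0.2188789   0.08926351] [ 0.56935301 -0.21891028  0.09      ]
9.8833
```

View pics/w2.png

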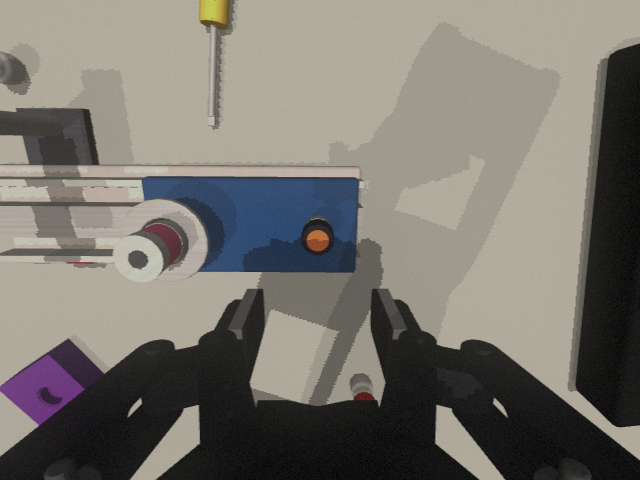

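Wrist view: knob top (317,240) is at z 0.089, so the pin is down in the hole after about 129 mm of travel. The cartridge top at (138,259) is clear of the head. Next I press the sleeve.

```bash
python3 - <<'E'
from plant import *
from h import *
f=np.load("w2.npz"); im,d,K,T=[f[k] for k in("im","d","K","T")]
h=cv2.cvtColor(im,cv2.COLOR_RGB2HSV); 
P=(T[:3,:3]@np.linalg.inv(K)@np.vstack([np.indices((480,640))[1].ravel(),np.indices((480,640))[0].ravel(),np.ones(480*640)])*d.ravel()+T[:3,3:]).T
s=(abs(P[:,2]-.132)<.006)&(np.hypot(P[:,0]-.586,P[:,1]+.105)<.03); c=P[s]
(cx,cy),r=cv2.minEnclosingCircle((c[:,:2]*1000).astype(np.float32)); print("cart",cx,cy,r,np.median(c[:,2]))
q=np.array([.5862,-.1054]); e=np.array([cx,cy])/1000
assert np.hypot(*(e-q))<.004; q=(q+e)/2
def st(t):
    o=observe(); print(t,round(o["time_s"],2),np.round(o["eef_pos"],4),np.round(o["ft_force"],1),round(o["opening"],4),np.round(o["grasp_force"],1))
move_l([q[0],q[1],.19],feed=.2); gripper_to(.043)
st("above")
move_l([q[0],q[1],.115],feed=.1,max_force=8); st("pre")
print(move_l([q[0],q[1],.075],feed=.03,max_force=2.5)); st("contact")
E
```

```text
cart 586.0490112304688 -105.66177368164062 16.56439971923828 0.13212938510287286
above 10.85 [ 0.586  -0.1067  0.1899] [-0.1 -0.2  0.6] 0.0429 0.0
pre 11.75 [ 0.5867 -0.1057  0.1157] [-0.2  0.6  0.8] 0.0429 0.0
True
contact 12.58 [ 0.5859 -0.1055  0.0902] [ 0.7 -0.2  2.9] 0.043 1.5
```

```bash
python3 - <<'E'
from plant import *
from h import *
def st(t):
    o=observe(); print(t,round(o["time_s"],2),np.round(o["eef_pos"],4),np.round(o["ft_force"],1),round(o["opening"],4),np.round(o["grasp_force"],1))
q=[.5861,-.1055]
move_l([*q,.0783],feed=.03,max_force=25); hold(.3); st("pressed")
gripper_to(.02,50); st("grip"); hold(.2)
move_l([*q,.140],feed=.05); st("lifted"); hold(.2)
c=get_calibration("top"); im,d=get_image("scene"); cv2.imwrite("pics/s2.png",im[150:400,180:480][:,:,::-1].repeat(2,0).repeat(2,1)); st("")
E
```

```text
pressed 13.43 [ 0.586  -0.1055  0.0791] [-3.4  0.9  9.7] 0.0429 4.6
grip 13.69 [ 0.5873 -0.1057  0.0805] [-3.2  1.8 13.7] 0.0313 52.3
lifted 15.28 [ 0.5858 -0.1054  0.1395] [ 0.   0.2 -0.3] 0.0307 49.7
 15.53 [ 0.586  -0.1055  0.1398] [-0.7  0.1  0.4] 0.0308 49.7
```

View pics/s2.png

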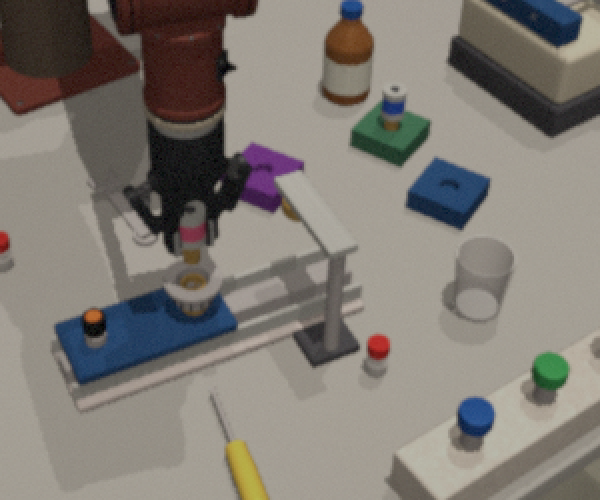

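The cartridge is in the grip, clear of the coupling, and the sleeve flange is up. I carry it around the head to above the blue block.

```bash
python3 - <<'E'
from plant import *
from h import *
R=[np.pi,0,-.145]
move_l([.586,-.1055,.235],feed=.15)
move_l([.49,.03,.235],feed=.18); move_l([.573,.285,.235],feed=.18); move_l([.573,.285,.15],feed=.12); hold(.3)
o=observe(); c=get_calibration("wrist"); im,d=get_image("wrist"); K,T=c["intrinsics"],c["world_from_camera"]
print(o["time_s"],o["eef_pos"],o["opening"])
np.savez("w3.npz",im=im,d=d,K=K,T=T)
m,cc,s=big(mask(im,(100,120,30),(125,255,255),(100,0,540,480))); print(s,rect(m,K,T,.03)); 
uv=proj(K,T,[.5728,.2847,.03]); print(uv)
cv2.imwrite("pics/w3.png",im[:,:,::-1])
E
```

```text
20.1833 [0.57339941 0.28515521 0.15080687] 0.03128380548632039
[ 251  167  131  120 8051] ((573.1580200195312, 286.1545715332031), (79.50550079345703, 78.84706115722656), 22.863126754760742)
[318.58967043 233.30661005]
```

View pics/w3.png

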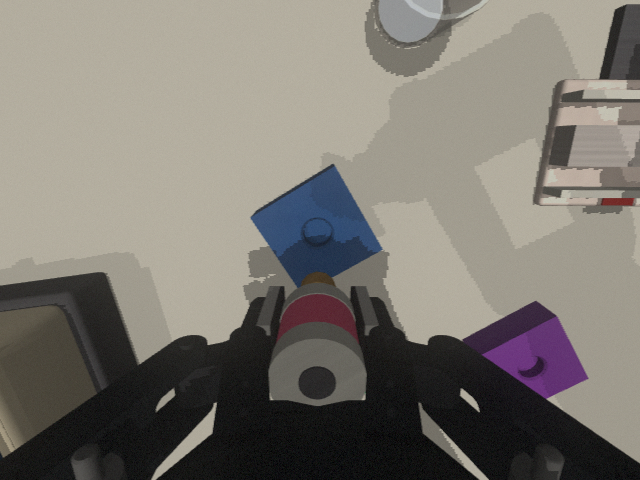

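Wrist view: cartridge upright between the fingers, top disc centre about (317,382). Well at (317.5,231), about 1 mm from the prediction. I measure the held cartridge's offset from the TCP, then lower.

```bash
python3 - <<'E'
from h import *
f=np.load("w3.npz"); im,d,K,T=[f[k] for k in("im","d","K","T")]
i=np.indices((480,640)); P=(T[:3,:3]@np.linalg.inv(K)@np.vstack([i[1].ravel(),i[0].ravel(),np.ones(480*640)])*d.ravel()+T[:3,3:]).T.reshape(480,640,3)
Z=P[...,2]; roi=np.zeros_like(Z,bool); roi[345:405,265:370]=1
z0=np.percentile(Z[roi],[50,80,95]); print("z",z0)
g=roi&(abs(Z-z0[1])<.003)&(d>0); m,c,s=big(g.astype(np.uint8)); c=P[m>0]
(x,y),r=cv2.minEnclosingCircle((c[:,:2]*1000).astype(np.float32)); zt=np.median(c[:,2]); print("cart",x,y,r,zt,"foot z",zt-.072)
g=cv2.cvtColor(im,cv2.COLOR_RGB2GRAY)[205:260,285:350]
C=cv2.HoughCircles(cv2.resize(g,None,fx=4,fy=4,interpolation=cv2.INTER_CUBIC),cv2.HOUGH_GRADIENT,1,100,param1=60,param2=15,minRadius=45,maxRadius=85); print(C)
uv=C[0,0,:2]/4+[285,205]; print(uv,ray(K,T,uv,.03)); print("by eye",ray(K,T,(317.5,231),.03))
E
```

```text
z [0.2056296  0.20639748 0.22489857]
cart 572.7608642578125 285.64556884765625 16.3087100982666 0.20559041121461316 foot z 0.13359041121461318
NoneTraceback (most recent call last):
  File "<stdin>", line 10, in <module>
TypeError: 'NoneType' object is not subscriptable
```

```bash
python3 - <<'E'
from plant import *
from h import *
f=np.load("w3.npz"); print(ray(f["K"],f["T"],(317.5,231),.03))
def st(t):
    o=observe(); print(t,round(o["time_s"],2),np.round(o["eef_pos"],4),np.round(o["ft_force"],1),round(o["opening"],4),np.round(o["grasp_force"],1))
p=[.5742,.2847]
move_l([*p,.062],feed=.12); st("near")
print(move_l([*p,.030],feed=.025,max_force=5)); st("down")
E
```

```text
[0.57488243 0.28531121 0.03      ]
near 21.12 [0.5749 0.285  0.0628] [ 0.3 -0.1 -1. ] 0.0309 49.7
True
down 22.09 [0.574  0.2846 0.0355] [-0.6 -0.3  5. ] 0.031 50.3
```

The foot reached the well floor (TCP 0.0355, expected 0.0352). I release it and check.

```bash
python3 - <<'E'
from plant import *
from h import *
gripper_to(.05); hold(.2); o=observe(); print(o["eef_pos"],o["ft_force"])
move_l([.574,.2847,.22],feed=.12)
c=get_calibration("wrist"); im,d=get_image("wrist"); K,T=c["intrinsics"],c["world_from_camera"]
i=np.indices((480,640)); P=(T[:3,:3]@np.linalg.inv(K)@np.vstack([i[1].ravel(),i[0].ravel(),np.ones(480*640)])*d.ravel()+T[:3,3:]).T
s=(abs(P[:,2]-.09)<.004)&(np.hypot(P[:,0]-.574,P[:,1]-.285)<.03); q=P[s]
print(cv2.minEnclosingCircle((q[:,:2]*1000).astype(np.float32)),np.median(q[:,2]))
m,b,s=big(mask(im,(100,120,30),(125,255,255),(100,0,540,480))); print(rect(m,K,T,.03))
move_l([.48,.15,.25],feed=.2)
a,_=get_image("scene"); cv2.imwrite("pics/s3.png",cv2.resize(a[150:400,180:480],None,fx=2,fy=2)[:,:,::-1]); print(observe()["time_s"])
E
```

```text
[0.57291777 0.28424156 0.03420074] [-0.53225042 -0.11858002 -0.09379233]
((572.7935791015625, 284.9114685058594), 16.308053970336914) 0.09028831797621423
((573.185302734375, 286.182373046875), (79.27720642089844, 78.5594482421875), 22.708633422851562)
25.4
```

View pics/s3.png

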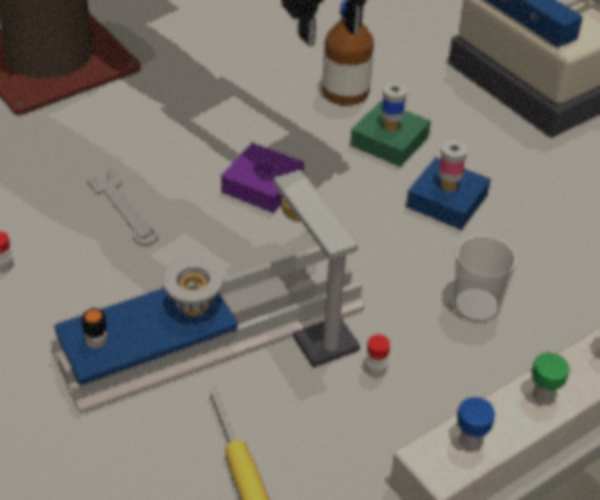

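The cartridge stands upright in the blue well at crop (452,165). Its top is at z 0.090 as expected, and it is centred within 2 mm. The carriage is still pinned, the sleeve is up, and nothing else has moved.

```bash
python3 -c "
from plant import *
hold(.3); print(job_done())"
```

```text
the job is handed in; nothing more can be done
None
```

The job is handed in after about 26 s of robot time: the last camera checks showed the used cartridge upright in the blue well, the carriage pinned at the green mark, the sleeve up and nothing else moved; the judge's verdict was not shown.

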